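# Open the tight jar on the jar-opening board

### The job

The cap of the square glass jar is too tight to open unless the jar is braced: with the palm brush sweep the three walnut half-shells off the jar-opening board onto the worktop (only the brush may touch them), stand the brush on the worktop again clear of the board, and set the jar down flat between the board's two cheeks, at about their middle. Then grip the cap and turn it anticlockwise just until its lugs come out of the thread, lift it straight up, and finish still holding it level just above the jar's open mouth, about one or two fingers' breadth, clear of the jar, which stays standing between the cheeks. Leave the spoon, pepper mill and tin where they are.

Things in the scene. Friction and masses are not known exactly. Their poses are not given: they have to be found in the camera images.
- board: jar-opening board, fixed, 94 (its x) x 150 (its y) mm, top face 12 mm above the worktop; origin: centre of its underside. Two rubber-faced cheeks, 84 mm long, run along its x; faces 64 mm apart (y = -32, +32 mm), upright to 32 mm above the worktop, then flared outward to the top at 43 mm. Channel open at both ends and above. Low bolted feet outside, under 22 mm high. Nothing on it moves
- seat (a point): centre of the channel's floor, on the board's top face 12 mm above the worktop; axes as the board's (x along the channel)
- jar: square glass jar of brown spread; body 60 x 60 mm, corners rounded, straight up to 60 mm, shoulder to 70 mm, round neck above; origin: centre of its underside, z up; 0.3 to 0.55 kg. Fits between the cheeks in any of four quarter turns and can twist there some 5 degrees; standing loose it just spins with its cap. Three right-hand threads round the neck; a sprung rubber seal on the rim
- cap: bare-metal twist cap on the jar, 58 mm across, 18 mm high, three inner lugs; origin: centre of its lower rim, 72 to 75 mm above the jar's underside when closed. Yaw in the jar's frame: 0.16 to 0.5 rad at first; turned anticlockwise it is free to lift from 1.32 rad to a stop at 1.83. Rises 2.5 mm per rad, but need not be raised while turned. Tight by the seal: up to 1.5 N m, grip with 60 N or more
- cap_pip (a point): small pressed pip on the cap's top, 25 mm from its axis along the cap's own x, 18 mm above its lower rim; turning with the cap. In the jar's frame it starts near +x and must come round to about +y
- brush: palm brush: round wooden knob 36 mm across, from 47 to 68 mm above the bristle ends (top 71 mm), over a narrower neck and a round head 58 mm across, with a stiff round bristle pad 55 mm across and 22 mm high; origin at the centre of the bristle ends, z up; 0.11 kg. It starts standing on the worktop
- shell0: walnut half-shell lying dome up on the board between the cheeks, 30 x 26 mm and 14 mm high, 12 g, smooth and easily slid, origin at the centre of its flat rim
- shell1: walnut half-shell like shell0
- shell2: walnut half-shell like shell0
- pepper_mill: dark wooden pepper mill, 58 mm across, 150 mm high, origin at the centre of its underside; a bystander
- bean_tin: short round food tin, 75 mm across, 58 mm high, origin at the centre of its underside; a bystander
- spoon: metal spoon, 188 x 38 x 15 mm, along its x, lying on the worktop in front of the board; a bystander
Mind the look-alikes: they are no part of the job. What is shaped like the brush but blue or pink is not meant.

How it is judged:
By the outcome, as a careful person would: the job done as asked, in the order asked, and still so for the second after the job is handed in, while the arm keeps its last pose, push and grip.
It also fails if it takes over 66 s, if anything falls off the work surface, if the arm or the gripper's body presses on something with over 40 N, if the wrist force passes 120 N, or if a joint passes its speed limit or range.

### The arm

A 6-joint arm with a two-finger parallel gripper is mounted at the origin on a cart in front of the work surface, level with it; the furniture and walls round the work are solid. World frame = base frame: x ahead of the robot, y to its left, z up, the work surface at z = 0. Lengths are in m, angles in degrees, forces in N, time in s.
With the tool pointing down it reaches from about 0.325 to 0.875 m from the base axis. Payload 4.4 kg.
Tool frame: the origin (TCP) lies between the finger pads; the fingertips stand 19 mm ahead of it and the grasp point (between the pads) is the TCP; z points along the fingers, y is the line along which they close (so a half turn about z gives the same grasp; the last joint's range is limited). The gripper opens to 85 mm and grips with 20 to 120 N. Pads are 22 mm wide; open, the fingers measure 114 mm over their backs; the gripper's body (76 mm by 85 mm) begins 54 mm behind the grasp point. The pads swing forward as they close: fully open they stand 13 mm farther back than shut.
Start: joints at [-84.884, 11.837, 88.321, -0, 79.842, -8.623], TCP at [0.137, -0.559, 0.226] pointing down, gripper open.
Joint ranges: [-156.59, 156.59], [-49.26, 127.26], [12.9, 141.05], [-63.56, 243.56], [4.71, 150.69], [-161.64, 161.64]. Speed limits (degrees/s): [159.86, 159.86, 180, 180, 180, 180].

### API

Orientations are given as [roll, pitch, yaw] about the fixed x, y, z axes, in that order (R = Rz(yaw) Ry(pitch) Rx(roll)).
In Python, from plant import ctrl gives the robot as it stands.
- The arm moves only by the shell command python3 -m handwheel 'ROWS' [FORCE]. ROWS is JSON, a list of rows, each an object of numbers: "ax", "ay", "az": the turn, a rotation vector about the tool's x, y, z in rad; "x", "y", "z": the shift along the tool's x, y, z in mm; "jaw": the opening, from 0 (shut) to 1 (fully open). In form: [{"ax": .., "ay": .., "az": .., "x": .., "y": .., "z": .., "jaw": ..}, ...]. A call has 1 to 10 rows; each row shifts and turns the commanded pose from where the row before left it, along the tool's axes as they then stand; what a row does not reach is not made up. A row lasts 1/10 s, in which the tool goes at most 50 mm and 8.59 degrees, less where a joint would pass 70% of its speed; a pose out of reach is approached as far as the arm can. A call with a gripper value outside its range is refused whole. The fingers move at their own pace and stop on an object; FORCE is the grip in N (left out, the last holds). Time passes only in rows, so rows that do not move let the fingers close. It gives the time, the measured TCP pose, the force, the opening and the grip force at its end, in the units of the state.
- ctrl.get_state(): the state, without advancing time (a new reading comes with each control period).
- ctrl.get_image(name): name is "side" or "top" or "wrist"; returns (picture, depth): 420x560x3 uint8, blue, green, red; 420x560 float32, m along the optical axis (not along the pixel's ray), 0 where there is no reading.
- ctrl.camera_info(name): a dict with "mtx" (3x3 intrinsics, pixels), "pose" (4x4, takes a point from camera to world coordinates); the wrist camera has in their place "tool_from_camera" (4x4, takes a point from camera to tool coordinates, whose origin is the TCP and whose axes are the flange's). Camera axes: x right, y up, looking along -z (the intrinsics and any distortion apply to the point x, -y, -z); pixel columns grow to the right and rows downward; lengths in m; the calibration is good to about 2 mm. A picture is of the moment at which its call begins: read the wrist's pose just before it. camera_info takes no time and is no camera call.
- ctrl.finish_job(): hands the job in; it is judged then, once.
Trained networks look in the newest picture that a camera, given by its name, has taken for a name from the list of things; names that differ only in an ending like _2 or _b are one class to them, and where a whole thing is asked for, a point or a joint stands for the part that bears it (a point fixed in the world has none). Each returns a list of dicts, best first, with "p" (0 to 1); they miss things now and then, are a little off and sometimes report something else, mostly with a low value. They report only what shows in the picture. A call takes as long as a camera call. They do not tell look-alikes from the thing itself.
- ctrl.cut_out(camera, label): "region" (420x560 bool, what is visible of it) and "point" ([column, row] in pixels, amid what is visible of it).
- ctrl.mark_of(camera, label): "point" ([column, row] in pixels: a listed point, or the origin of a listed thing).
The state is a dict: "time": time; "q": joint angles; "joint_velocities": joint speeds; "joint_efforts": joint torques, N m; "ee_pos": TCP position; "eef_rot": TCP orientation; "contact_force": force on the tool from outside, world axes, zero at the start; "torque": the same for the moment, N m; "finger_gap": finger opening in m; "grip_force": force on a finger pad.
Only numpy, scipy, OpenCV 4.12 (cv2) and the standard library are available. Lean on these libraries where they do the work, as an engineer would, in place of code of your own. Each camera call takes 0.05 s, during which the arm holds its last target. There are 200 camera calls.

## Working session

There is one attempt and no reset: what is moved stays moved. The work goes in short steps, Python scripts to look and compute and a shell command to move; the robot and the scene stay as the last step left them, time stands still between calls to the robot, and variables do not carry over. Pictures are saved under pics/ and viewed, at most 10 in all, crops included, and the job is handed in when it is done.

```bash
ls; mkdir -p pics; cat > h.py <<'E'
import numpy as np,cv2
from scipy.spatial.transform import Rotation as R
from plant import ctrl
def tool():
    s=ctrl.get_state(); T=np.eye(4); T[:3,:3]=R.from_euler('xyz',s['eef_rot'],degrees=True).as_matrix(); T[:3,3]=s['ee_pos']; return T
class Cam:
    def __init__(s,n):
        s.n=n; T=tool(); s.img,s.d=ctrl.get_image(n); i=ctrl.camera_info(n); s.K=np.array(i['mtx']); s.info=i
        s.P=np.array(i['pose']) if 'pose' in i else T@np.array(i['tool_from_camera'])
    def ray(s,uv):
        x=np.linalg.inv(s.K)@[uv[0],uv[1],1]; return np.array([x[0],-x[1],-1])
    def at(s,uv,z):   # intersect plane z
        r=s.P[:3,:3]@s.ray(uv); o=s.P[:3,3]; return o+r*(z-o[2])/r[2]
    def pts(s,mask):
        v,u=np.nonzero(mask&(s.d>0)); d=s.d[v,u]
        x=np.linalg.inv(s.K)@np.stack([u,v,np.ones_like(u)]); c=np.stack([x[0]*d,-x[1]*d,-d])
        return (s.P[:3,:3]@c).T+s.P[:3,3]
    def pix(s,p):
        c=np.linalg.inv(s.P)@np.append(p,1); q=s.K@[c[0],-c[1],-c[2]]; return q[:2]/q[2]
E
python3 - <<'E'
from h import *
print(ctrl.get_state())
for n in ['top','side']:
    c=Cam(n); cv2.imwrite(f'pics/{n}0.png',c.img); print(n,{k:v for k,v in c.info.items()})
    for l in ['board','seat','jar','cap','cap_pip','brush','shell0','pepper_mill','bean_tin','spoon']:
        print(l,[(round(m['p'],2),np.round(m['point']).tolist(),np.round(c.at(m['point'],{'seat':.012,'cap':.074,'cap_pip':.092,'shell0':.012}.get(l,0)),3).tolist()) for m in ctrl.mark_of(n,l)][:5])
E
```

```text
pics
{'time': 0.0, 'q': array([-8.48829436e+01,  1.18853301e+01,  8.84051195e+01, -3.07706346e-03,
        7.98419911e+01, -8.62157589e+00]), 'joint_velocities': array([ 0.04680179,  0.08077123, -0.04821427, -0.00268077, -0.02340182,
       -0.13650854]), 'joint_efforts': array([-7.10117565e-04, -3.83039510e+01, -2.91597301e+01, -2.10916337e-04,
        1.05486295e-02, -2.60317144e-06]), 'ee_pos': array([ 0.13647504, -0.55777155,  0.22511242]), 'eef_rot': array([-1.79868602e+02, -1.68604990e-02,  1.37391591e+01]), 'contact_force': array([-0.12261502, -0.51189221,  0.49064197]), 'torque': array([ 0.07224336, -0.09254339, -0.02456523]), 'grip_force': 0.0, 'finger_gap': 0.08571750545577124}
top {'mtx': array([[459.40631392,   0.        , 280.05812772],
       [  0.        , 459.40631392, 211.14390371],
       [  0.        ,   0.        ,   1.        ]]), 'pose': array([[-0.00371175,  0.99628152, -0.08607765,  0.42426026],
       [-0.99971574, -0.0057242 , -0.02314446, -0.00501166],
       [-0.02355113,  0.08596727,  0.99601956,  1.44661445],
       [ 0.        ,  0.        ,  0.        
[... 965 characters left out ...]
15, -0.51942106],
       [-0.98199727,  0.15254139, -0.11141135, -0.15535094],
       [ 0.00986681,  0.63042237,  0.77618959,  1.38948584],
       [ 0.        ,  0.        ,  0.        ,  1.        ]])}
board [(0.74, [291.0, 231.0], [0.514, -0.034, 0.0])]
seat [(0.83, [286.0, 230.0], [0.507, -0.018, 0.012])]
jar [(0.59, [371.0, 260.0], [0.45, -0.301, 0.0])]
cap [(0.69, [379.0, 244.0], [0.465, -0.314, 0.074])]
cap_pip [(0.42, [374.0, 240.0], [0.464, -0.295, 0.092])]
brush [(0.89, [174.0, 231.0], [0.44, 0.344, -0.0]), (0.67, [148.0, 217.0], [0.48, 0.447, 0.0]), (0.6, [288.0, 231.0], [0.513, -0.024, 0.0])]
shell0 []
pepper_mill []
bean_tin []
spoon [(0.55, [284.0, 268.0], [0.369, -0.035, 0.0])]
```

```bash
python3 - <<'E'
import cv2,numpy as np
t=cv2.imread('pics/top0.png')[140:300,110:450]
s=cv2.imread('pics/side0.png')[180:310,110:450]
a=cv2.resize(np.vstack([t,s]),None,fx=2.05,fy=2.05,interpolation=cv2.INTER_CUBIC); print(a.shape); cv2.imwrite('pics/c0.png',a)
E
```

```text
(594, 697, 3)
```

View pics/c0.png

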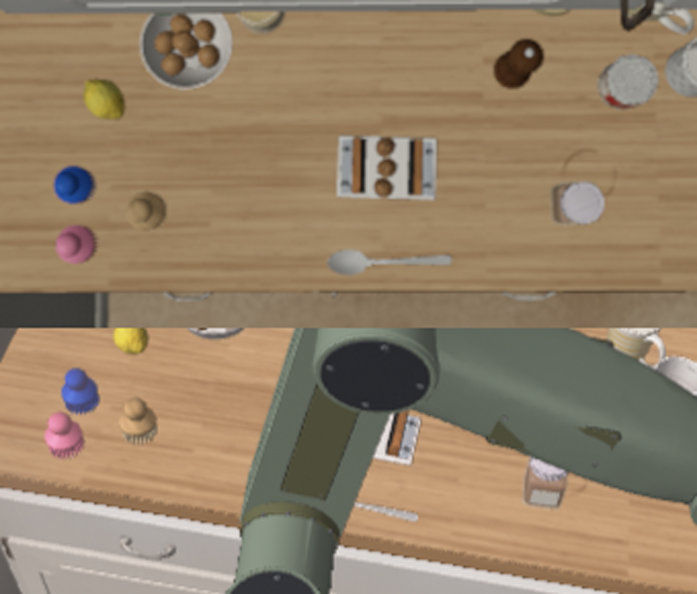

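Top picture: blue (146,230), pink (147,258) and plain wooden (184,240) brush shapes. The wooden one fits ("wooden knob", not blue or pink), and this enlarged crop confirms it. The shells lie in the channel at (297,232), (297,224) and (300,211). The jar is at (390,240) and the spoon in front of the board at (300,265).

```bash
python3 - <<'E'
from h import *
print(np.round(ctrl.camera_info('wrist')['tool_from_camera'],3), ctrl.camera_info('wrist')['mtx'])
c=Cam('top')
for l in ['brush','cap','board']:
    for m in ctrl.cut_out('top',l)[:3]:
        p=c.pts(m['region']); z=p[:,2]; hi=p[z>np.percentile(z,97)-.008]
        print(l,round(m['p'],2),np.round(m['point']),np.round(hi.mean(0),4),len(hi),np.round(np.median(p,0),3),np.round(p.min(0),3),np.round(p.max(0),3))
E
```

```text
[[-0.001  0.956  0.294  0.074]
 [ 1.     0.001 -0.    -0.001]
 [-0.001  0.294 -0.956 -0.148]
 [ 0.     0.     0.     1.   ]] [[330.60162773   0.         277.13716926]
 [  0.         330.60162773 206.12990346]
 [  0.           0.           1.        ]]
brush 0.81 [145. 228.] [0.4908 0.4444 0.071 ] 86 [0.49  0.437 0.039] [ 0.462  0.418 -0.005] [0.52  0.482 0.077]
brush 0.54 [417. 182.] [ 0.6407 -0.3932  0.0562] 395 [ 0.637 -0.388  0.054] [ 0.601 -0.445 -0.008] [ 0.687 -0.354  0.065]
brush 0.53 [145. 258.] [0.4003 0.4399 0.071 ] 83 [0.401 0.434 0.039] [ 0.373  0.41  -0.007] [0.432 0.486 0.078]
cap 0.75 [393. 241.] [ 0.4585 -0.3084  0.0937] 238 [ 0.458 -0.307  0.092] [ 0.431 -0.337  0.052] [ 0.489 -0.279  0.1  ]
```

```bash
python3 -m handwheel '[{"az":0.12},{"az":0.12},{"x":39,"y":-32},{"x":39,"y":-32},{"x":39,"y":-32},{"x":39,"y":-32},{"x":39,"y":-32},{"x":39,"y":-32},{"x":39,"y":-32},{"x":39,"y":-32}]' 60; python3 -m handwheel '[{"x":0},{"x":0}]'
cat >> h.py <<'E'
def report(c,labels):
    for l in labels:
        z={'seat':.012,'cap':.074,'cap_pip':.0915,'shell0':.012}.get(l,0)
        print(l,[(round(m['p'],2),np.round(m['point']).tolist(),np.round(c.at(m['point'],z),4).tolist()) for m in ctrl.mark_of(c.n,l)][:4])
def cloud(c,l,lo,hi,k=0):
    for m in ctrl.cut_out(c.n,l)[:k+1]:
        p=c.pts(m['region']); q=p[(p[:,2]>lo)&(p[:,2]<hi)]
        if len(q)<20: print(l,'few',len(q)); continue
        r=cv2.minAreaRect(q[:,:2].astype(np.float32)*1000)
        print(l,round(m['p'],2),np.round(m['point']),'n',len(q),'mean',np.round(q.mean(0),4),'rect',np.round(r[0],1),np.round(r[1],1),round(r[2],1))
E
python3 - <<'E'
from h import *
c=Cam('wrist'); cv2.imwrite('pics/w1.png',c.img); print(ctrl.get_state()['ee_pos'],ctrl.get_state()['eef_rot'])
report(c,['jar','cap','cap_pip']); cloud(c,'cap',.085,.1); cloud(c,'jar',.02,.058); cloud(c,'jar',.005,.2)
E
```

```text
[ 0.13656054 -0.55854346  0.22627202] [-1.79998444e+02 -6.20439968e-04  1.37390431e+01]
jar []
cap []
cap_pip []validation failed for argument at $[0]...
validation failed for argument at $[0]...
```

View pics/w1.png

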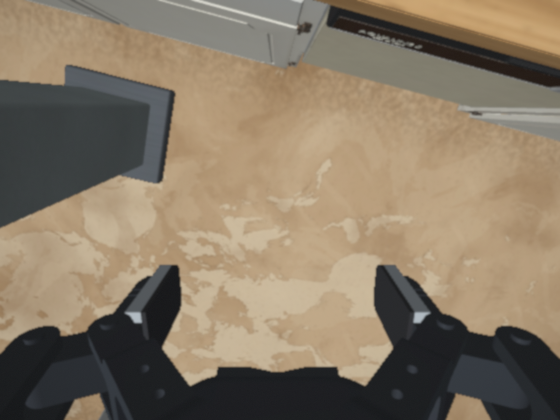

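The move was refused because each row needs all its keys. The picture shows only the floor beside the cart, so I'll resend with full rows.

```bash
python3 -m handwheel '[{"ax":0,"ay":0,"az":0.12,"x":0,"y":0,"z":0,"jaw":1},{"ax":0,"ay":0,"az":0.12,"x":0,"y":0,"z":0,"jaw":1},{"ax":0,"ay":0,"az":0,"x":39,"y":-32,"z":0,"jaw":1},{"ax":0,"ay":0,"az":0,"x":39,"y":-32,"z":0,"jaw":1},{"ax":0,"ay":0,"az":0,"x":39,"y":-32,"z":0,"jaw":1},{"ax":0,"ay":0,"az":0,"x":39,"y":-32,"z":0,"jaw":1},{"ax":0,"ay":0,"az":0,"x":39,"y":-32,"z":0,"jaw":1},{"ax":0,"ay":0,"az":0,"x":39,"y":-32,"z":0,"jaw":1},{"ax":0,"ay":0,"az":0,"x":39,"y":-32,"z":0,"jaw":1},{"ax":0,"ay":0,"az":0,"x":39,"y":-32,"z":0,"jaw":1}]' 60
python3 -m handwheel '[{"ax":0,"ay":0,"az":0,"x":0,"y":0,"z":0,"jaw":1},{"ax":0,"ay":0,"az":0,"x":0,"y":0,"z":0,"jaw":1}]'
python3 - <<'E'
from h import *
c=Cam('wrist'); cv2.imwrite('pics/w2.png',c.img); print(ctrl.get_state()['ee_pos'],ctrl.get_state()['eef_rot'])
report(c,['jar','cap','cap_pip']); cloud(c,'cap',.085,.1); cloud(c,'jar',.02,.058); cloud(c,'jar',.005,.2)
E
```

```text
time: 2.65
ee_pos: [0.4473, -0.3034, 0.2266]
eef_rot: [180.0, -0.0, -0.0]
contact_force: [-0.0, -0.7, 0.1]
finger_gap: 0.0854
grip_force: 0.0
time: 2.85
ee_pos: [0.4465, -0.304, 0.2263]
eef_rot: [180.0, 0.0, 0.2]
contact_force: [-0.8, -0.6, 0.4]
finger_gap: 0.0858
grip_force: 0.0
[ 0.44563061 -0.30491815  0.2261742 ] [1.79979500e+02 4.25480614e-02 4.13159236e-02]
jar []
cap []
cap_pip [(0.74, [273.0, 156.0], [0.4789, -0.3002, 0.0915])]
cap 0.7 [282. 178.] n 3435 mean [ 0.4578 -0.3102  0.093 ] rect [ 457.  -310.5] [58.  57.8] 89.4
jar 0.77 [284. 145.] n 240 mean [ 0.4866 -0.3092  0.0414] rect [ 485.7 -309.3] [ 3.9 54.3] 2.1
jar 0.77 [284. 145.] n 854 mean [ 0.4823 -0.3094  0.0574] rect [ 460.1 -309.4] [60.  56.8] 88.9
```

View pics/w2.png

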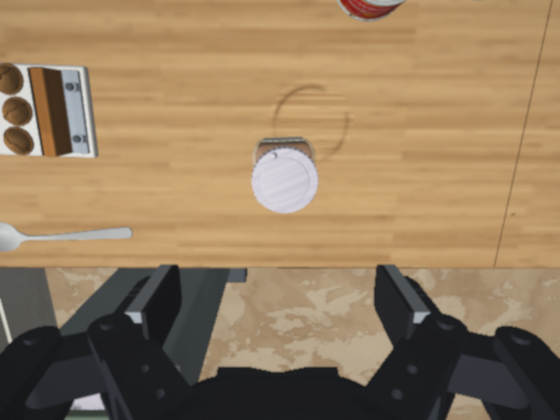

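The jar is at the centre, its cap at (284,181) with the pip at (273,156). Its faces line up with the world axes, and the pip is about 25° from +x. Next I'll look at the board, then the brush.

```bash
python3 -m handwheel '[{"ax":0,"ay":0,"az":0,"x":9,"y":-46,"z":0,"jaw":1},{"ax":0,"ay":0,"az":0,"x":9,"y":-46,"z":0,"jaw":1},{"ax":0,"ay":0,"az":0,"x":9,"y":-46,"z":0,"jaw":1},{"ax":0,"ay":0,"az":0,"x":9,"y":-46,"z":0,"jaw":1},{"ax":0,"ay":0,"az":0,"x":9,"y":-46,"z":0,"jaw":1},{"ax":0,"ay":0,"az":0,"x":9,"y":-46,"z":0,"jaw":1},{"ax":0,"ay":0,"az":0,"x":0,"y":0,"z":0,"jaw":1},{"ax":0,"ay":0,"az":0,"x":0,"y":0,"z":0,"jaw":1}]'
python3 - <<'E'
from h import *
c=Cam('wrist'); cv2.imwrite('pics/w3.png',c.img); print(ctrl.get_state()['ee_pos'],ctrl.get_state()['eef_rot'])
report(c,['board','seat','shell0','spoon']); cloud(c,'board',.038,.05);cloud(c,'board',.002,.05); cloud(c,'shell0',.01,.04,2); cloud(c,'spoon',.0,.03)
for m in ctrl.cut_out('wrist','board')[:1]:
    p=c.pts(m['region']); q=p[p[:,2]>.038]; mid=np.median(p[:,1])
    for s in (1,-1):
        a=q[(q[:,1]-mid)*s>0]; r=cv2.minAreaRect(a[:,:2].astype(np.float32)*1000); print('cheek',len(a),a.mean(0),r)
E
```

```text
time: 4.0
ee_pos: [0.4998, -0.0286, 0.2264]
eef_rot: [180.0, -0.0, 0.1]
contact_force: [0.5, -0.4, -0.7]
finger_gap: 0.0856
grip_force: 0.0
[ 0.49980719 -0.02957853  0.22633014] [ 1.79959251e+02  1.55832160e-03 -2.00899292e-02]
board [(0.79, [280.0, 160.0], [0.5135, -0.0319, 0.0])]
seat [(0.82, [281.0, 162.0], [0.514, -0.0325, 0.012])]
shell0 [(0.93, [282.0, 162.0], [0.514, -0.0336, 0.012]), (0.62, [273.0, 187.0], [0.485, -0.0238, 0.012]), (0.57, [278.0, 133.0], [0.545, -0.0292, 0.012])]
spoon []
board 0.79 [292. 164.] n 2892 mean [ 0.5155 -0.0314  0.043 ] rect [513.8 -31.6] [106.1  83.2] 88.2
board 0.79 [292. 164.] n 9418 mean [ 0.5172 -0.0314  0.0245] rect [513.2 -31.6] [150.2  93.7] 88.2
shell0 0.89 [279. 133.] n 651 mean [ 0.5455 -0.0292  0.0209] rect [544.9 -29.1] [29.2 29.9] 0.8
shell0 0.87 [280. 165.] n 651 mean [ 0.5136 -0.0317  0.0202] rect [512.7 -32. ] [32.1 29.3] 89.7
shell0 0.67 [275. 192.] n 573 mean [ 0.4845 -0.026   0.0208] rect [483.  -26.1] [30.3 29.3] 24.0
spoon 0.94 [244. 281.] n 1824 mean [ 0.3692 -0.0113  0.0074] rect [368.2 -32.8] [ 43.7 189.6] 1.2
cheek 1450 [0.51702917 0.01213983 0.04296161] ((515.2236328125, 12.047160148620605), (18.712236404418945, 83.20230102539062), 88.38424682617188)
cheek 1442 [ 0.51399742 -0.07510811  0.04303803] ((512.2710571289062, -75.1248550415039), (19.09393310546875, 82.98568725585938), 87.51181030273438)
```

```bash
python3 -m handwheel '[{"ax":0,"ay":0,"az":0,"x":-6,"y":-46,"z":0,"jaw":1},{"ax":0,"ay":0,"az":0,"x":-6,"y":-46,"z":0,"jaw":1},{"ax":0,"ay":0,"az":0,"x":-6,"y":-46,"z":0,"jaw":1},{"ax":0,"ay":0,"az":0,"x":-6,"y":-46,"z":0,"jaw":1},{"ax":0,"ay":0,"az":0,"x":-6,"y":-46,"z":0,"jaw":1},{"ax":0,"ay":0,"az":0,"x":-6,"y":-46,"z":0,"jaw":1},{"ax":0,"ay":0,"az":0,"x":-6,"y":-46,"z":0,"jaw":1},{"ax":0,"ay":0,"az":0,"x":-6,"y":-44,"z":0,"jaw":1},{"ax":0,"ay":0,"az":0,"x":0,"y":0,"z":0,"jaw":1},{"ax":0,"ay":0,"az":0,"x":0,"y":0,"z":0,"jaw":1}]'
python3 - <<'E'
from h import *
c=Cam('wrist'); cv2.imwrite('pics/w4.png',c.img); print(ctrl.get_state()['ee_pos'],ctrl.get_state()['eef_rot'])
report(c,['brush']); cloud(c,'brush',.055,.08,3); cloud(c,'brush',.0,.08,3)
a=cv2.imread('pics/w3.png'); cv2.imwrite('pics/c34.png',cv2.resize(np.hstack([a,c.img]),None,fx=.7,fy=.7))
E
```

```text
time: 5.5
ee_pos: [0.4516, 0.3377, 0.226]
eef_rot: [180.0, 0.0, 0.1]
contact_force: [-0.5, 0.2, -0.0]
finger_gap: 0.0855
grip_force: 0.0
[0.45187232 0.33673974 0.22599676] [1.79947624e+02 2.16212157e-02 1.52114764e-02]
brush [(0.82, [278.0, 176.0], [0.4474, 0.3365, 0.0]), (0.77, [190.0, 217.0], [0.3973, 0.442, 0.0]), (0.6, [181.0, 140.0], [0.4874, 0.4454, 0.0])]
brush 0.87 [177. 142.] n 1206 mean [0.4897 0.4418 0.0686] rect [488.9 443.1] [35.5 32.4] 17.2
brush 0.86 [281. 177.] n 1078 mean [0.4508 0.3342 0.0688] rect [448.9 334.4] [35.3 34.9] 1.3
brush 0.75 [185. 224.] n 983 mean [0.4024 0.4369 0.0682] rect [400.7 438.8] [34.8 31.9] 79.8
brush 0.87 [177. 142.] n 2617 mean [0.4916 0.4373 0.0498] rect [489.3 441.1] [57.  50.1] 15.5
brush 0.86 [281. 177.] n 2367 mean [0.4547 0.3343 0.049 ] rect [449.1 333.7] [56.8 62.4] 1.2
brush 0.75 [185. 224.] n 2370 mean [0.4067 0.4339 0.0471] rect [402.5 441.5] [62.7 52.4] 65.5
```

View pics/c34.png

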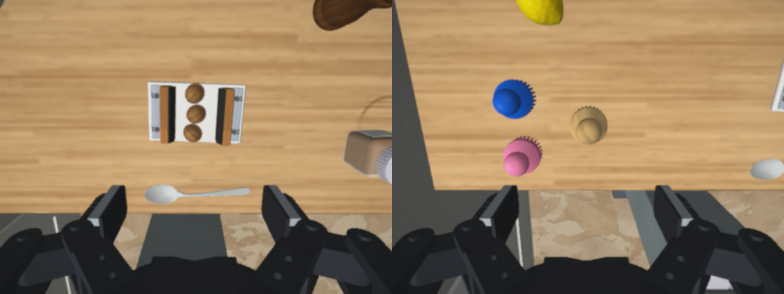

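The left half shows the board with three shells between the cheeks and the spoon in front. The right half shows the wooden brush at (281,177) in the full wrist picture, with blue and pink beside it. Board centre is (0.5135,-0.0317), yaw -1.8°; brush knob is at (0.449,0.334). Grasping the brush now.

```bash
python3 -m handwheel '[{"ax":0,"ay":0,"az":0,"x":-3,"y":2.5,"z":33,"jaw":1},{"ax":0,"ay":0,"az":0,"x":0,"y":0,"z":33,"jaw":1},{"ax":0,"ay":0,"az":0,"x":0,"y":0,"z":33,"jaw":1},{"ax":0,"ay":0,"az":0,"x":0,"y":0,"z":33,"jaw":1},{"ax":0,"ay":0,"az":0,"x":0,"y":0,"z":24,"jaw":1},{"ax":0,"ay":0,"az":0,"x":0,"y":0,"z":13,"jaw":1},{"ax":0,"ay":0,"az":0,"x":0,"y":0,"z":0,"jaw":0.3},{"ax":0,"ay":0,"az":0,"x":0,"y":0,"z":0,"jaw":0.3},{"ax":0,"ay":0,"az":0,"x":0,"y":0,"z":0,"jaw":0.2},{"ax":0,"ay":0,"az":0,"x":0,"y":0,"z":0,"jaw":0.2}]' 50
python3 -m handwheel '[{"ax":0,"ay":0,"az":0,"x":0,"y":0,"z":0,"jaw":0.2},{"ax":0,"ay":0,"az":0,"x":0,"y":0,"z":0,"jaw":0.2}]'
```

```text
time: 6.7
ee_pos: [0.4507, 0.3351, 0.0596]
eef_rot: [-179.9, -0.2, -0.0]
contact_force: [-0.3, -0.6, 2.6]
finger_gap: 0.0318
grip_force: 49.3
time: 6.9
ee_pos: [0.4506, 0.3352, 0.0596]
eef_rot: [-179.9, -0.2, 0.0]
contact_force: [-0.6, -1.3, 5.7]
finger_gap: 0.032
grip_force: 49.0
```

```bash
python3 -m handwheel '[{"ax":0,"ay":0,"az":0,"x":0,"y":0,"z":-35,"jaw":0.2},{"ax":0,"ay":0,"az":0,"x":0,"y":0,"z":-35,"jaw":0.2},{"ax":0,"ay":0,"az":0,"x":-2,"y":45,"z":0,"jaw":0.2},{"ax":0,"ay":0,"az":0,"x":-2,"y":45,"z":0,"jaw":0.2},{"ax":0,"ay":0,"az":0,"x":-2,"y":45,"z":0,"jaw":0.2},{"ax":0,"ay":0,"az":0,"x":-3,"y":45,"z":0,"jaw":0.2},{"ax":0,"ay":0,"az":0,"x":-3,"y":45,"z":0,"jaw":0.2},{"ax":0,"ay":0,"az":0,"x":-3,"y":46,"z":0,"jaw":0.2},{"ax":0,"ay":0,"az":0,"x":-3,"y":46,"z":0,"jaw":0.2},{"ax":0,"ay":0,"az":0.031,"x":0,"y":47,"z":0,"jaw":0.2}]'
python3 -m handwheel '[{"ax":0,"ay":0,"az":0,"x":0,"y":0,"z":0,"jaw":0.2},{"ax":0,"ay":0,"az":0,"x":0,"y":0,"z":0,"jaw":0.2}]'
python3 - <<'E'
from h import *
c=Cam('wrist'); cv2.imwrite('pics/w5.png',c.img); print(ctrl.get_state()['ee_pos'],ctrl.get_state()['eef_rot'])
cloud(c,'brush',.0,.3); 
for n in ('side',):
    s=Cam(n); cv2.imwrite('pics/s5.png',s.img); report(s,['brush']); cloud(s,'brush',.02,.15,1)
    cv2.imwrite('pics/c5.png',np.hstack([cv2.resize(c.img,None,fx=.7,fy=.7),cv2.resize(s.img[150:300,180:380],(392,294))]))
E
```

```text
time: 7.9
ee_pos: [0.4305, -0.0308, 0.1279]
eef_rot: [180.0, -0.1, -1.8]
contact_force: [1.9, 0.1, -1.1]
finger_gap: 0.0318
grip_force: 49.7
time: 8.1
ee_pos: [0.4311, -0.0302, 0.1278]
eef_rot: [-180.0, -0.1, -2.0]
contact_force: [0.2, 1.7, -1.2]
finger_gap: 0.0317
grip_force: 49.7
[ 0.43086623 -0.02918107  0.12751958] [-1.79964338e+02 -2.18370229e-02 -1.83552594e+00]
brush 0.77 [276. 238.] n 8051 mean [ 0.4391 -0.0306  0.1197] rect [393.5 -35.6] [129.5  61.7] 3.9
brush [(0.66, [284.0, 240.0], [0.4746, -0.0156, 0.0]), (0.66, [378.0, 244.0], [0.517, -0.3203, 0.0])]
brush 0.88 [284. 236.] n 321 mean [ 0.419  -0.0308  0.1096] rect [442.1 -13.9] [100.5  56.3] 44.1
```

View pics/c5.png

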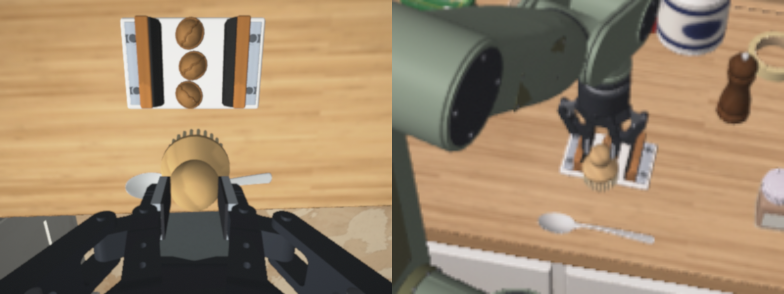

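The brush is held upright, and the channel with its shells is dead ahead of it. Lowering, then sweeping slowly along the channel.

```bash
python3 -m handwheel '[{"ax":0,"ay":0,"az":0,"x":0,"y":0,"z":20,"jaw":0.2},{"ax":0,"ay":0,"az":0,"x":0,"y":0,"z":20,"jaw":0.2},{"ax":0,"ay":0,"az":0,"x":0,"y":0,"z":15,"jaw":0.2},{"ax":0,"ay":0,"az":0,"x":0,"y":0,"z":0,"jaw":0.2},{"ax":0,"ay":0,"az":0,"x":0,"y":0,"z":0,"jaw":0.2},{"ax":0,"ay":0,"az":0,"x":6,"y":0,"z":0,"jaw":0.2},{"ax":0,"ay":0,"az":0,"x":10,"y":0,"z":0,"jaw":0.2},{"ax":0,"ay":0,"az":0,"x":10,"y":0,"z":0,"jaw":0.2},{"ax":0,"ay":0,"az":0,"x":10,"y":0,"z":0,"jaw":0.2}]'
```

```text
time: 9.25
ee_pos: [0.4686, -0.0307, 0.0729]
eef_rot: [180.0, -0.1, -1.8]
contact_force: [-0.6, 1.1, -1.8]
finger_gap: 0.0319
grip_force: 49.7
```

```bash
python3 - <<'E'
from h import *
c=Cam('wrist'); s=ctrl.get_state(); print(s['ee_pos'],s['eef_rot'],s['contact_force'])
x,y=s['ee_pos'][:2]; print('line dy mm',1000*(y-(-0.0317-0.0314*(x-0.5135))))
report(c,['shell0','seat'])
E
```

```text
[ 0.47043471 -0.03110176  0.07321717] [179.96465512  -0.23600867  -1.79896563] [ 1.59488536 -0.33163008 -0.6301237 ]
line dy mm -0.7540056914238578
shell0 [(0.78, [263.0, 164.0], [0.5072, -0.0223, 0.012]), (0.73, [282.0, 127.0], [0.5296, -0.0354, 0.012]), (0.64, [272.0, 82.0], [0.556, -0.03, 0.012])]
seat [(0.8, [279.0, 152.0], [0.5142, -0.0326, 0.012]), (0.58, [284.0, 337.0], [0.3757, -0.0323, 0.012])]
```

```bash
python3 -m handwheel '[{"ax":0,"ay":0,"az":0,"x":10,"y":0,"z":0,"jaw":0.2},{"ax":0,"ay":0,"az":0,"x":10,"y":0,"z":0,"jaw":0.2},{"ax":0,"ay":0,"az":0,"x":10,"y":0,"z":0,"jaw":0.2},{"ax":0,"ay":0,"az":0,"x":10,"y":0,"z":0,"jaw":0.2},{"ax":0,"ay":0,"az":0,"x":10,"y":0,"z":0,"jaw":0.2},{"ax":0,"ay":0,"az":0,"x":10,"y":0,"z":0,"jaw":0.2},{"ax":0,"ay":0,"az":0,"x":10,"y":0,"z":0,"jaw":0.2},{"ax":0,"ay":0,"az":0,"x":10,"y":0,"z":0,"jaw":0.2},{"ax":0,"ay":0,"az":0,"x":10,"y":0,"z":0,"jaw":0.2},{"ax":0,"ay":0,"az":0,"x":10,"y":0,"z":0,"jaw":0.2}]'
python3 -m handwheel '[{"ax":0,"ay":0,"az":0,"x":10,"y":0,"z":0,"jaw":0.2},{"ax":0,"ay":0,"az":0,"x":10,"y":0,"z":0,"jaw":0.2},{"ax":0,"ay":0,"az":0,"x":10,"y":0,"z":0,"jaw":0.2},{"ax":0,"ay":0,"az":0,"x":0,"y":0,"z":0,"jaw":0.2}]'
python3 - <<'E'
from h import *
c=Cam('wrist'); s=ctrl.get_state(); print(s['ee_pos'],s['eef_rot'],s['contact_force'])
cv2.imwrite('pics/w6.png',c.img)
report(c,['shell0'])
c=Cam('top');report(c,['shell0'])
E
```

```text
time: 10.4
ee_pos: [0.5674, -0.0337, 0.0722]
eef_rot: [180.0, 0.0, -1.8]
contact_force: [-4.6, -0.2, 4.6]
finger_gap: 0.0323
grip_force: 68.7
time: 10.8
ee_pos: [0.5989, -0.0347, 0.0721]
eef_rot: [180.0, -0.1, -1.8]
contact_force: [-0.2, -0.2, -1.2]
finger_gap: 0.0318
grip_force: 66.7
[ 0.59768868 -0.03456922  0.07190654] [-1.79995096e+02 -3.89117985e-02 -1.78310730e+00] [-0.48194418 -0.15707624 -1.34102372]
shell0 [(0.88, [234.0, 237.0], [0.5885, -0.0042, 0.012]), (0.66, [276.0, 322.0], [0.5195, -0.0306, 0.012]), (0.62, [303.0, 212.0], [0.6048, -0.0517, 0.012])]
shell0 [(0.69, [392.0, 233.0], [0.4788, -0.3191, 0.012]), (0.6, [290.0, 196.0], [0.5946, -0.0028, 0.012])]
```

View pics/w6.png

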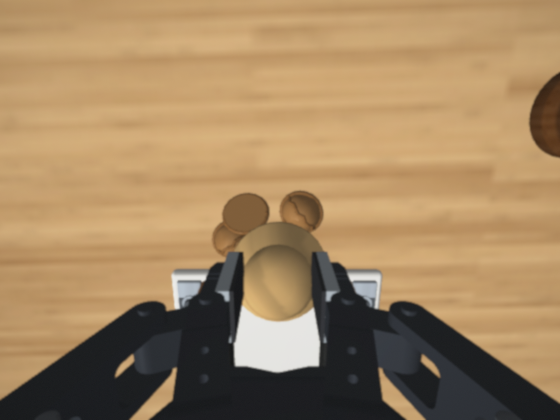

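The picture shows all three shells off the board's far edge: (303,212), (246,213, flipped) and (225,238), the last close to the edge. I'll push a bit further, then lift and check.

```bash
python3 -m handwheel '[{"ax":0,"ay":0,"az":0,"x":8,"y":0,"z":0,"jaw":0.2},{"ax":0,"ay":0,"az":0,"x":8,"y":0,"z":0,"jaw":0.2},{"ax":0,"ay":0,"az":0,"x":8,"y":0,"z":0,"jaw":0.2},{"ax":0,"ay":0,"az":0,"x":8,"y":0,"z":0,"jaw":0.2},{"ax":0,"ay":0,"az":0,"x":0,"y":0,"z":-20,"jaw":0.2},{"ax":0,"ay":0,"az":0,"x":0,"y":0,"z":-40,"jaw":0.2},{"ax":0,"ay":0,"az":0,"x":0,"y":-20,"z":-20,"jaw":0.2},{"ax":0,"ay":0,"az":0,"x":-35,"y":-30,"z":0,"jaw":0.2},{"ax":0,"ay":0,"az":0,"x":-35,"y":-30,"z":0,"jaw":0.2},{"ax":0,"ay":0,"az":-0.031,"x":-35,"y":-30,"z":0,"jaw":0.2}]'
python3 - <<'E'
from h import *
c=Cam('wrist'); s=ctrl.get_state(); print(s['ee_pos'],s['eef_rot'],s['contact_force'])
report(c,['shell0']);cloud(c,'shell0',-.01,.05,2)
c=Cam('top');report(c,['shell0']);cv2.imwrite('pics/t7.png',c.img); cloud(c,'shell0',-.01,.05,2)
E
```

```text
time: 12.0
ee_pos: [0.527, 0.0786, 0.1527]
eef_rot: [-180.0, -0.1, -0.0]
contact_force: [0.1, 1.0, -1.0]
finger_gap: 0.032
grip_force: 66.8
[0.51931549 0.08353433 0.15079563] [-179.73837844    0.54534935    0.2778972 ] [-6.17372341  3.11534929 -2.71191846]
shell0 [(0.96, [407.0, 83.0], [0.6184, -0.0271, 0.012]), (0.95, [441.0, 78.0], [0.6221, -0.0549, 0.012]), (0.63, [369.0, 124.0], [0.5852, 0.0013, 0.012])]
shell0 0.93 [371. 125.] n 987 mean [ 0.5835 -0.0014  0.0089] rect [582.7  -3.1] [28.7 31.2] 48.0
shell0 0.74 [440.  80.] n 1117 mean [ 0.6219 -0.0552  0.0088] rect [622.  -57.7] [31.2 29.2] 35.8
shell0 [(0.62, [299.0, 187.0], [0.6229, -0.0303, 0.012]), (0.57, [290.0, 198.0], [0.5905, -0.0015, 0.012]), (0.4, [305.0, 187.0], [0.624, -0.0507, 0.012])]
shell0 0.44 [306. 190.] n 50 mean [ 0.623  -0.0571  0.0101] rect [623.2 -56.9] [22.7 19.2] 0.4
shell0 0.38 [290. 200.] n 87 mean [ 0.5851 -0.0022  0.0071] rect [585.8  -3. ] [30.1 31.6] 0.0
```

All three shells are on the worktop beyond the board. Standing the brush down at about (0.47,0.20).

```bash
python3 -m handwheel '[{"ax":0,"ay":0,"az":0,"x":-17,"y":-39,"z":0,"jaw":0.2},{"ax":0,"ay":0,"az":0,"x":-17,"y":-39,"z":0,"jaw":0.2},{"ax":0,"ay":0,"az":0,"x":-17,"y":-39,"z":20,"jaw":0.2},{"ax":0,"ay":0,"az":0,"x":0,"y":0,"z":30,"jaw":0.2},{"ax":0,"ay":0,"az":0,"x":0,"y":0,"z":25,"jaw":0.2},{"ax":0,"ay":0,"az":0,"x":0,"y":0,"z":12,"jaw":0.2},{"ax":0,"ay":0,"az":0,"x":0,"y":0,"z":5.5,"jaw":0.2},{"ax":0,"ay":0,"az":0,"x":0,"y":0,"z":0,"jaw":0.2},{"ax":0,"ay":0,"az":0,"x":0,"y":0,"z":0,"jaw":0.2}]'
```

```text
time: 13.2
ee_pos: [0.4787, 0.1941, 0.0613]
eef_rot: [-180.0, -0.2, -0.1]
contact_force: [-0.3, -1.2, 4.3]
finger_gap: 0.0321
grip_force: 67.7
```

```bash
python3 -m handwheel '[{"ax":0,"ay":0,"az":0,"x":0,"y":0,"z":0,"jaw":0.5},{"ax":0,"ay":0,"az":0,"x":0,"y":0,"z":0,"jaw":0.8},{"ax":0,"ay":0,"az":0,"x":0,"y":0,"z":0,"jaw":1},{"ax":0,"ay":0,"az":0,"x":0,"y":0,"z":0,"jaw":1},{"ax":0,"ay":0,"az":0,"x":0,"y":0,"z":-20,"jaw":1},{"ax":0,"ay":0,"az":0,"x":0,"y":0,"z":-45,"jaw":1},{"ax":0,"ay":0,"az":0,"x":0,"y":0,"z":-45,"jaw":1},{"ax":0,"ay":0,"az":-0.1428,"x":0,"y":0,"z":-40,"jaw":1},{"ax":0,"ay":0,"az":-0.1428,"x":0,"y":0,"z":0,"jaw":1},{"ax":0,"ay":0,"az":-0.1428,"x":0,"y":0,"z":0,"jaw":1}]' 60
python3 -m handwheel '[{"ax":0,"ay":0,"az":-0.1428,"x":0,"y":0,"z":0,"jaw":1},{"ax":0,"ay":0,"az":-0.1428,"x":0,"y":0,"z":0,"jaw":1},{"ax":0,"ay":0,"az":-0.1428,"x":0,"y":0,"z":0,"jaw":1},{"ax":0,"ay":0,"az":-0.1428,"x":0,"y":0,"z":0,"jaw":1},{"ax":0,"ay":0,"az":-0.1428,"x":0,"y":0,"z":0,"jaw":1},{"ax":0,"ay":0,"az":-0.1428,"x":0,"y":0,"z":0,"jaw":1},{"ax":0,"ay":0,"az":-0.1428,"x":0,"y":0,"z":0,"jaw":1},{"ax":0,"ay":0,"az":-0.1428,"x":0,"y":0,"z":0,"jaw":1}]'
python3 -m handwheel '[{"ax":0,"ay":0,"az":0,"x":-46,"y":-2,"z":0,"jaw":1},{"ax":0,"ay":0,"az":0,"x":-46,"y":-2,"z":0,"jaw":1},{"ax":0,"ay":0,"az":0,"x":-46,"y":-2,"z":0,"jaw":1},{"ax":0,"ay":0,"az":0,"x":-46,"y":-2,"z":0,"jaw":1},{"ax":0,"ay":0,"az":0,"x":-46,"y":-2,"z":0,"jaw":1},{"ax":0,"ay":0,"az":0,"x":-46,"y":-2,"z":0,"jaw":1},{"ax":0,"ay":0,"az":0,"x":-46,"y":-2,"z":0,"jaw":1},{"ax":0,"ay":0,"az":0,"x":-46,"y":-2,"z":0,"jaw":1},{"ax":0,"ay":0,"az":0,"x":-46,"y":-2,"z":0,"jaw":1},{"ax":0,"ay":0,"az":0,"x":-46,"y":-2,"z":0,"jaw":1}]'
python3 -m handwheel '[{"ax":0,"ay":0,"az":0,"x":-44,"y":-2,"z":0,"jaw":1},{"ax":0,"ay":0,"az":0,"x":0,"y":0,"z":0,"jaw":1},{"ax":0,"ay":0,"az":0,"x":0,"y":0,"z":0,"jaw":1},{"ax":0,"ay":0,"az":0,"x":0,"y":0,"z":0,"jaw":1}]'
python3 - <<'E'
from h import *
c=Cam('wrist'); s=ctrl.get_state(); print(s['ee_pos'],s['eef_rot'])
cv2.imwrite('pics/w8.png',c.img)
report(c,['jar','cap','cap_pip']); cloud(c,'cap',.085,.1); cloud(c,'jar',.02,.058); cloud(c,'jar',.005,.2)
c=Cam('top'); report(c,['brush']);cloud(c,'brush',.055,.08,3)
E
```

```text
time: 14.2
ee_pos: [0.4776, 0.1951, 0.2122]
eef_rot: [179.9, -0.3, 24.9]
contact_force: [-0.1, 0.3, -0.4]
finger_gap: 0.0855
grip_force: 0.0
time: 15.0
ee_pos: [0.4761, 0.1947, 0.2096]
eef_rot: [-180.0, 0.0, 90.3]
contact_force: [-0.6, -1.1, -0.9]
finger_gap: 0.0854
grip_force: 0.0
time: 16.0
ee_pos: [0.4558, -0.2671, 0.2098]
eef_rot: [180.0, -0.0, 90.0]
contact_force: [0.8, 0.8, 0.6]
finger_gap: 0.0853
grip_force: 0.0
time: 16.4
ee_pos: [0.4541, -0.3082, 0.2094]
eef_rot: [-180.0, -0.1, 90.0]
contact_force: [0.7, 0.3, 0.8]
finger_gap: 0.0854
grip_force: 0.0
[ 0.45422189 -0.30785785  0.20951124] [-1.79973203e+02 -5.34175252e-02  9.00701291e+01]
jar [(0.76, [283.0, 179.0], [0.4592, -0.3108, 0.0])]
cap [(0.62, [278.0, 196.0], [0.4541, -0.3098, 0.074])]
cap_pip [(0.56, [310.0, 189.0], [0.4807, -0.2997, 0.0915])]
cap 0.61 [279. 198.] n 3663 mean [ 0.4566 -0.3083  0.0929] rect [ 456.3 -309.2] [57.3 57.5] 88.4
jar 0.67 [282. 162.] n 319 mean [ 0.4555 -0.2807  0.0399] rect [ 456.  -285.2] [61.9 10.2] 2.2
jar 0.67 [282. 162.] n 1026 mean [ 0.456  -0.2836  0.0526] rect [ 456.2 -289.6] [61.9 19.7] 0.9
brush [(0.86, [149.0, 228.0], [0.4983, 0.4441, 0.0]), (0.66, [228.0, 241.0], [0.4548, 0.1934, 0.0]), (0.55, [149.0, 256.0], [0.4099, 0.4438, 0.0]), (0.41, [392.0, 230.0], [0.4877, -0.321, 0.0])]
brush 0.82 [145. 227.] n 114 mean [0.4902 0.4434 0.069 ] rect [490.6 445.4] [34. 34.] 38.9
brush 0.71 [227. 245.] n 110 mean [0.4485 0.1902 0.069 ] rect [448.5 191.6] [33.7 30.3] 89.9
brush 0.7 [148. 261.] n 109 mean [0.4003 0.4373 0.0693] rect [399.8 437.5] [29.3 33. ] 89.4
```

```bash
python3 - <<'E'
from h import *
c=Cam('top'); s=Cam('side')
a=cv2.resize(c.img[180:290,130:330],(800,440),interpolation=3)[:, :400]
print(c.pix([.449,.192,.069]),s.pix([.449,.192,.069]))
a=cv2.resize(c.img[170:290,190:330],(420,360),interpolation=3)
b=cv2.resize(s.img[170:290,160:300],(380,360),interpolation=3)
cv2.imwrite('pics/c8.png',np.hstack([a,b]))
E
```

```text
[225.21434806 242.76668982] [218.17467013 223.25680935]
```

View pics/c8.png

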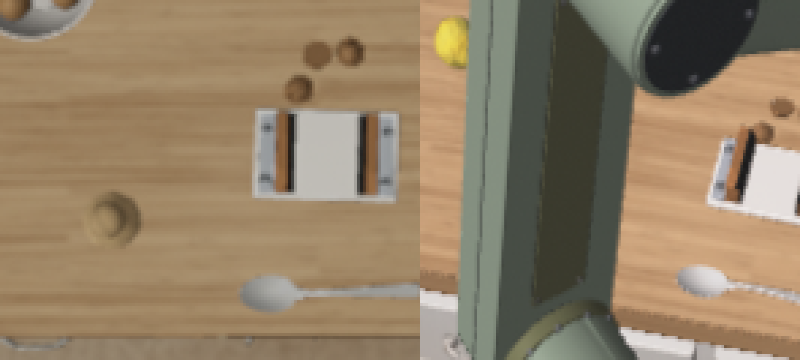

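The brush (left, about (110,218) in the crop) stands clear of the board, the channel is empty, and the three shells lie on the worktop behind it. Now the jar, gripped by its body along world x.

```bash
python3 -m handwheel '[{"ax":0,"ay":0,"az":0,"x":-2,"y":2.5,"z":35,"jaw":1},{"ax":0,"ay":0,"az":0,"x":0,"y":0,"z":35,"jaw":1},{"ax":0,"ay":0,"az":0,"x":0,"y":0,"z":35,"jaw":1},{"ax":0,"ay":0,"az":0,"x":0,"y":0,"z":30,"jaw":1},{"ax":0,"ay":0,"az":0,"x":0,"y":0,"z":20,"jaw":1},{"ax":0,"ay":0,"az":0,"x":0,"y":0,"z":9.5,"jaw":1},{"ax":0,"ay":0,"az":0,"x":0,"y":0,"z":0,"jaw":1},{"ax":0,"ay":0,"az":0,"x":0,"y":0,"z":0,"jaw":0.75},{"ax":0,"ay":0,"az":0,"x":0,"y":0,"z":0,"jaw":0.6},{"ax":0,"ay":0,"az":0,"x":0,"y":0,"z":0,"jaw":0.6}]' 60
python3 -m handwheel '[{"ax":0,"ay":0,"az":0,"x":0,"y":0,"z":0,"jaw":0.6},{"ax":0,"ay":0,"az":0,"x":0,"y":0,"z":0,"jaw":0.6},{"ax":0,"ay":0,"az":0,"x":0,"y":0,"z":0,"jaw":0.6}]'
```

```text
time: 18.0
ee_pos: [0.4579, -0.3127, 0.0476]
eef_rot: [179.8, 0.2, 90.0]
contact_force: [-0.7, -0.8, 4.6]
finger_gap: 0.058
grip_force: 65.3
time: 18.3
ee_pos: [0.4579, -0.3126, 0.0476]
eef_rot: [179.8, 0.2, 90.0]
contact_force: [-0.6, 0.2, 6.6]
finger_gap: 0.058
grip_force: 65.5
```

```bash
python3 -m handwheel '[{"ax":0,"ay":0,"az":0,"x":0,"y":0,"z":-20,"jaw":0.6},{"ax":0,"ay":0,"az":0,"x":0,"y":0,"z":-30,"jaw":0.6},{"ax":0,"ay":0,"az":0,"x":0,"y":0,"z":-30,"jaw":0.6},{"ax":0,"ay":0,"az":0,"x":40,"y":8,"z":0,"jaw":0.6},{"ax":0,"ay":0,"az":0,"x":40,"y":8,"z":0,"jaw":0.6},{"ax":0,"ay":0,"az":0,"x":40,"y":8,"z":0,"jaw":0.6},{"ax":0,"ay":0,"az":0,"x":40,"y":8,"z":0,"jaw":0.6},{"ax":0,"ay":0,"az":0,"x":40,"y":8,"z":0,"jaw":0.6},{"ax":0,"ay":0,"az":0,"x":40,"y":8,"z":0,"jaw":0.6},{"ax":0,"ay":0,"az":0.031,"x":40,"y":8,"z":0,"jaw":0.6}]'
python3 -m handwheel '[{"ax":0,"ay":0,"az":0,"x":0,"y":0,"z":0,"jaw":0.6},{"ax":0,"ay":0,"az":0,"x":0,"y":0,"z":0,"jaw":0.6},{"ax":0,"ay":0,"az":0,"x":0,"y":0,"z":0,"jaw":0.6}]'
python3 - <<'E'
from h import *
c=Cam('wrist'); s=ctrl.get_state(); print(s['ee_pos'],s['eef_rot'])
cv2.imwrite('pics/w9.png',c.img)
zt=s['ee_pos'][2]-.0476
for l in ('cap','jar'):
  for m in ctrl.cut_out('wrist',l)[:1]:
    p=c.pts(m['region']); print(l,len(p),np.percentile(p[:,2],[2,25,50,75,98]))
cloud(c,'cap',zt+.085,zt+.1); cloud(c,'jar',zt+.01,zt+.065); cloud(c,'board',.038,.05); cloud(c,'board',.002,.05)
for m in ctrl.mark_of('wrist','cap_pip')[:2]: print('pip',m['p'],c.at(m['point'],zt+.0925))
for m in ctrl.mark_of('wrist','seat')[:2]: print('seat',m['p'],c.at(m['point'],.012))
E
```

```text
time: 19.3
ee_pos: [0.512, -0.0294, 0.1247]
eef_rot: [-179.9, -0.0, 88.2]
contact_force: [-0.0, 0.1, -5.2]
finger_gap: 0.0581
grip_force: 66.4
time: 19.6
ee_pos: [0.5122, -0.0318, 0.1249]
eef_rot: [-180.0, 0.0, 88.2]
contact_force: [0.2, -0.3, -5.7]
finger_gap: 0.0579
grip_force: 66.4
[ 0.51230702 -0.03219543  0.12497585] [-1.79960039e+02  1.18853154e-02  8.81473925e+01]
jar 6309 [0.08423651 0.11687924 0.13807989 0.14333822 0.14718786]
jar 0.93 [277. 210.] n 4175 mean [ 0.5119 -0.0007  0.124 ] rect [512.   -9.2] [22.1 61.1] 87.5
board 0.55 [278. 147.] n 2988 mean [0.5153 0.0134 0.0432] rect [515.4  12.6] [18.1 83.5] 88.2
board 0.55 [278. 147.] n 9390 mean [0.5158 0.0153 0.0248] rect [515.   4.] [78.9 93.9] 87.8
pip 0.69 [ 0.53446148 -0.02052397  0.16987585]
seat 0.35 [ 0.5079364  -0.11460926  0.012     ]
```

View pics/w9.png

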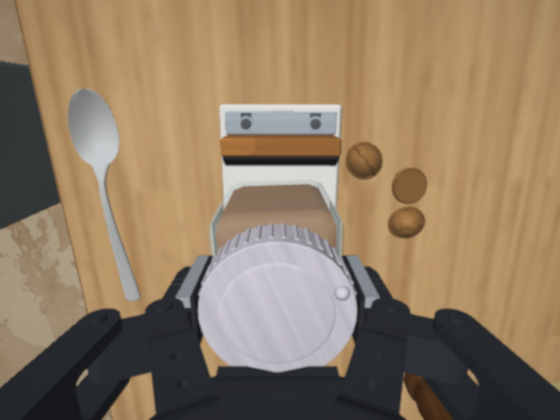

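The jar is held level above the channel with the pip at (341,292). Let me refine its y offset from the front face and the cap.

```bash
python3 - <<'E'
from h import *
c=Cam('wrist'); s=ctrl.get_state(); e=s['ee_pos']; print(e)
m=ctrl.cut_out('wrist','jar')[0]; p=c.pts(m['region'])
for lo,hi in ((.08,.10),(.10,.115),(.115,.13)):
    q=p[(p[:,2]>lo)&(p[:,2]<hi)]; q=q[abs(q[:,0]-.512)<.02]; A=np.c_[q[:,0]-.512,np.ones(len(q))]
    print(len(q),np.percentile(q[:,1],[10,50,90]),'slope',np.linalg.lstsq(A,q[:,1],rcond=None)[0])
# cap top: all pixels with z near cap top
allp=c.pts(np.ones(c.d.shape,bool)); q=allp[(abs(allp[:,0]-.512)<.04)&(abs(allp[:,1]+.03)<.04)&(allp[:,2]>.15)]
print(np.percentile(q[:,2],[5,50,95]),q.mean(0))
t=np.median(q[:,2]); q=q[abs(q[:,2]-t)<.004]; print(cv2.minEnclosingCircle(q[:,:2].astype(np.float32)*1000), cv2.minAreaRect(q[:,:2].astype(np.float32)*1000))
E
```

```text
[ 0.5127399  -0.0316308   0.12527411]
521 [0.00038307 0.00056875 0.00075645] slope [0.00136722 0.00057032]
565 [0.00037276 0.00055965 0.0007673 ] slope [0.00090687 0.00056255]
720 [0.00034604 0.00056993 0.00078809] slope [0.00206443 0.00056449]
[0.16374778 0.17213761 0.22228643] [ 0.51227514 -0.02039852  0.18859988]
((512.1453857421875, -19.291378021240234), 39.71097946166992) ((514.8500366210938, -26.93315887451172), (70.16856384277344, 58.567752838134766), 30.813602447509766)
```

```bash
python3 -m handwheel '[{"ax":0,"ay":0,"az":0.033,"x":-1.7,"y":1,"z":0,"jaw":0.6},{"ax":0,"ay":0,"az":0,"x":0,"y":0,"z":0,"jaw":0.6},{"ax":0,"ay":0,"az":0,"x":0,"y":0,"z":10,"jaw":0.6},{"ax":0,"ay":0,"az":0,"x":0,"y":0,"z":10,"jaw":0.6},{"ax":0,"ay":0,"az":0,"x":0,"y":0,"z":10,"jaw":0.6},{"ax":0,"ay":0,"az":0,"x":0,"y":0,"z":8,"jaw":0.6},{"ax":0,"ay":0,"az":0,"x":0,"y":0,"z":6,"jaw":0.6},{"ax":0,"ay":0,"az":0,"x":0,"y":0,"z":4,"jaw":0.6},{"ax":0,"ay":0,"az":0,"x":0,"y":0,"z":0,"jaw":0.6}]'
python3 -m handwheel '[{"ax":0,"ay":0,"az":0,"x":0,"y":0,"z":4,"jaw":0.6},{"ax":0,"ay":0,"az":0,"x":0,"y":0,"z":0,"jaw":0.6}]'
```

```text
time: 21.05
ee_pos: [0.5132, -0.0329, 0.0765]
eef_rot: [-179.9, -0.0, 86.3]
contact_force: [0.6, 0.3, -4.5]
finger_gap: 0.0581
grip_force: 66.3
time: 21.25
ee_pos: [0.5137, -0.0331, 0.0732]
eef_rot: [-180.0, -0.0, 86.3]
contact_force: [-0.2, 0.2, -4.2]
finger_gap: 0.0585
grip_force: 66.4
```

No contact so far, with the jar's bottom below the cheek tops. Continuing down.

```bash
python3 -m handwheel '[{"ax":0,"ay":0,"az":0,"x":0,"y":0,"z":4,"jaw":0.6},{"ax":0,"ay":0,"az":0,"x":0,"y":0,"z":4,"jaw":0.6},{"ax":0,"ay":0,"az":0,"x":0,"y":0,"z":3,"jaw":0.6},{"ax":0,"ay":0,"az":0,"x":0,"y":0,"z":0,"jaw":0.6}]'
python3 -m handwheel '[{"ax":0,"ay":0,"az":0,"x":0,"y":0,"z":2,"jaw":0.6},{"ax":0,"ay":0,"az":0,"x":0,"y":0,"z":0,"jaw":0.6}]'
```

```text
time: 21.65
ee_pos: [0.5131, -0.0329, 0.0616]
eef_rot: [-179.9, -0.0, 86.3]
contact_force: [0.3, -1.0, -4.7]
finger_gap: 0.0578
grip_force: 66.3
time: 21.85
ee_pos: [0.5136, -0.033, 0.0601]
eef_rot: [-180.0, -0.0, 86.3]
contact_force: [0.7, -0.1, -5.0]
finger_gap: 0.0576
grip_force: 66.4
```

```bash
python3 -m handwheel '[{"ax":0,"ay":0,"az":0,"x":0,"y":0,"z":1,"jaw":0.6},{"ax":0,"ay":0,"az":0,"x":0,"y":0,"z":0.7,"jaw":0.6},{"ax":0,"ay":0,"az":0,"x":0,"y":0,"z":0,"jaw":0.6}]'; python3 -m handwheel '[{"ax":0,"ay":0,"az":0,"x":0,"y":0,"z":1,"jaw":0.6},{"ax":0,"ay":0,"az":0,"x":0,"y":0,"z":0,"jaw":0.6}]'
```

```text
time: 22.15
ee_pos: [0.5139, -0.033, 0.0596]
eef_rot: [180.0, -0.0, 86.3]
contact_force: [-4.0, 1.4, 4.4]
finger_gap: 0.058
grip_force: 67.4
time: 22.35
ee_pos: [0.514, -0.033, 0.0596]
eef_rot: [-180.0, 0.0, 86.3]
contact_force: [-6.0, 1.5, 11.8]
finger_gap: 0.0582
grip_force: 68.1
```

Seated: the floor took the weight at TCP z 0.0596, exactly 12 mm above the pick height. Releasing and rising for a look.

```bash
python3 -m handwheel '[{"ax":0,"ay":0,"az":0,"x":0,"y":0,"z":-1,"jaw":0.75},{"ax":0,"ay":0,"az":0,"x":0,"y":0,"z":0,"jaw":0.9},{"ax":0,"ay":0,"az":0,"x":0,"y":0,"z":0,"jaw":1},{"ax":0,"ay":0,"az":0,"x":0,"y":0,"z":0,"jaw":1},{"ax":0,"ay":0,"az":0,"x":0,"y":0,"z":-25,"jaw":1},{"ax":0,"ay":0,"az":0,"x":0,"y":0,"z":-45,"jaw":1},{"ax":0,"ay":0,"az":0,"x":0,"y":0,"z":-45,"jaw":1},{"ax":0,"ay":0,"az":0,"x":0,"y":0,"z":-40,"jaw":1},{"ax":0,"ay":0,"az":0,"x":0,"y":0,"z":0,"jaw":1},{"ax":0,"ay":0,"az":0,"x":0,"y":0,"z":0,"jaw":1}]' 60
python3 - <<'E'
from h import *
c=Cam('wrist'); s=ctrl.get_state(); e=s['ee_pos']; print(e,s['eef_rot'])
cv2.imwrite('pics/w10.png',c.img)
allp=c.pts(np.ones(c.d.shape,bool)); q=allp[(abs(allp[:,0]-.5135)<.04)&(abs(allp[:,1]+.032)<.04)&(allp[:,2]>.098)&(allp[:,2]<.112)]
print('captop',np.median(q[:,2]),cv2.minEnclosingCircle(q[:,:2].astype(np.float32)*1000),cv2.minAreaRect(q[:,:2].astype(np.float32)*1000)[0])
for m in ctrl.mark_of('wrist','cap_pip')[:2]: print('pip',m['p'],m['point'],c.at(m['point'],.1045))
q=allp[(abs(allp[:,0]-.5135)<.02)&(allp[:,2]>.045)&(allp[:,2]<.07)&(allp[:,1]>-.015)&(allp[:,1]<.005)]
A=np.c_[q[:,0]-.5135,np.ones(len(q))]; print('face',len(q),np.median(q,0),np.linalg.lstsq(A,q[:,1],rcond=None)[0])
cloud(c,'jar',.045,.07); cloud(c,'board',.038,.05)
E
```

```text
time: 23.35
ee_pos: [0.5146, -0.0333, 0.2149]
eef_rot: [179.8, 0.0, 86.3]
contact_force: [-0.1, 1.1, -0.3]
finger_gap: 0.0854
grip_force: 0.0
[ 0.51334667 -0.03300101  0.21306776] [-1.79966254e+02 -6.72510990e-03  8.63201724e+01]
captop 0.10502985241188031 ((513.6134033203125, -30.74869155883789), 29.735952377319336) (513.7496948242188, -30.327640533447266)
pip 0.21 [340.2, 143.7] [0.56580118 0.00984591 0.1045    ]
face 165 [ 0.51346115 -0.00099265  0.05758111] [-0.03316461 -0.00097597]
jar 0.66 [276. 158.] n 215 mean [ 0.5141 -0.0013  0.0579] rect [512.   -2.8] [58.6  8.9] 5.6
board 0.55 [278. 142.] n 2266 mean [ 0.5149 -0.0118  0.0431] rect [513.9 -31.3] [105.9  83.9] 88.0
```

View pics/w10.png

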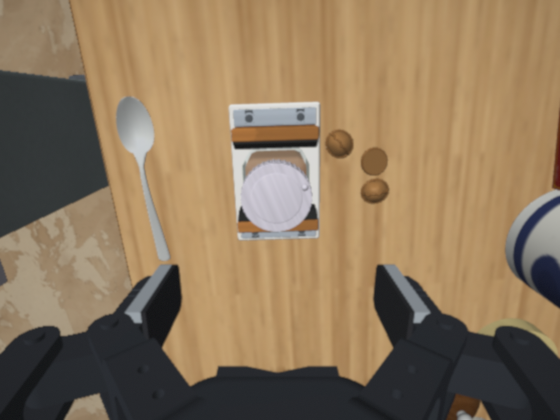

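The jar stands square in the channel with its cap centred at (277,195) and the pip at about (306,188). The network's pip report there was a shell, so I reject it. Gripping the cap.

```bash
python3 - <<'E'
from h import *
c=Cam('wrist'); g=cv2.cvtColor(c.img,cv2.COLOR_BGR2GRAY)
p=c.at([306,188],.1045); d=p[:2]-[.5137,-.0307]; print('pip',p,np.hypot(*d),np.degrees(np.arctan2(d[1],d[0])))
E
python3 -m handwheel '[{"ax":0,"ay":0,"az":0,"x":2.3,"y":0,"z":30,"jaw":1},{"ax":0,"ay":0,"az":0,"x":0,"y":0,"z":30,"jaw":1},{"ax":0,"ay":0,"az":0,"x":0,"y":0,"z":25,"jaw":1},{"ax":0,"ay":0,"az":0,"x":0,"y":0,"z":18,"jaw":1},{"ax":0,"ay":0,"az":0,"x":0,"y":0,"z":12,"jaw":1},{"ax":0,"ay":0,"az":0,"x":0,"y":0,"z":0,"jaw":1},{"ax":0,"ay":0,"az":0,"x":0,"y":0,"z":0,"jaw":0.75},{"ax":0,"ay":0,"az":0,"x":0,"y":0,"z":0,"jaw":0.6},{"ax":0,"ay":0,"az":0,"x":0,"y":0,"z":0,"jaw":0.5},{"ax":0,"ay":0,"az":0,"x":0,"y":0,"z":0,"jaw":0.5}]' 90
python3 -m handwheel '[{"ax":0,"ay":0,"az":0,"x":0,"y":0,"z":0,"jaw":0.5},{"ax":0,"ay":0,"az":0,"x":0,"y":0,"z":0,"jaw":0.5}]'
```

```text
pip [ 0.53472658 -0.02207618  0.1045    ] 0.022726361034744645 22.3004373063614
time: 24.6
ee_pos: [0.5145, -0.0309, 0.0995]
eef_rot: [179.9, 0.0, 86.3]
contact_force: [0.3, 0.7, -0.5]
finger_gap: 0.0426
grip_force: 0.0
time: 24.8
ee_pos: [0.514, -0.0308, 0.0989]
eef_rot: [180.0, 0.0, 86.3]
contact_force: [-0.3, 0.3, -0.0]
finger_gap: 0.0428
grip_force: 0.0
```

```bash
python3 - <<'E'
from h import *
c=Cam('wrist'); s=Cam('side'); print(s.pix([.5137,-.031,.09]))
u,v=s.pix([.5137,-.031,.09]).astype(int)
cv2.imwrite('pics/c11.png',np.hstack([cv2.resize(c.img,None,fx=.7,fy=.7),cv2.resize(s.img[v-60:v+60,u-80:u+80],(392,294),interpolation=3)]))
E
```

```text
[291.20930687 214.27613927]
```

View pics/c11.png

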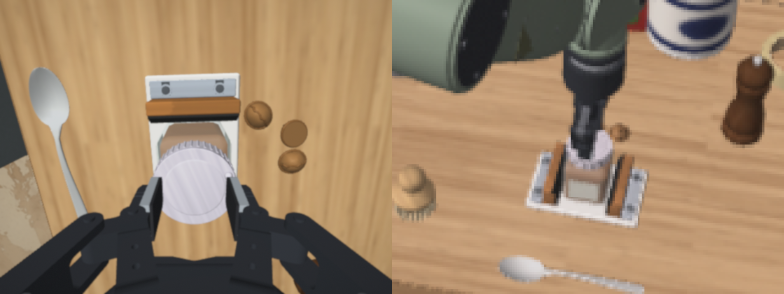

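No grip: the jaws closed to 43 mm with zero force. The wrist view shows the fingers at (155,210) and (235,210), apparently over the cap's edges, so I'll measure finger and cap heights from depth.

```bash
python3 - <<'E'
from h import *
c=Cam('wrist'); e=ctrl.get_state()['ee_pos']; print(e,ctrl.get_state()['finger_gap'])
H,W=c.d.shape; P=np.full((H,W,3),np.nan); v,u=np.nonzero(c.d>0); P[v,u]=c.pts(np.ones((H,W),bool))
for row in (240,255,270,285,300,315,330):
    print(row,[(u,*(np.round(1000*P[row,u]).astype(int))) for u in range(190,370,12) if not np.isnan(P[row,u,0])])
E
```

```text
[ 0.51382577 -0.03075045  0.09861903] 0.04264742023729234
240 [(190, np.int64(441), np.int64(-55), np.int64(-1)), (202, np.int64(451), np.int64(-56), np.int64(0)), (214, np.int64(460), np.int64(-56), np.int64(0)), (226, np.int64(490), np.int64(-14), np.int64(105)), (238, np.int64(496), np.int64(-15), np.int64(103)), (250, np.int64(501), np.int64(-14), np.int64(105)), (262, np.int64(507), np.int64(-15), np.int64(105)), (274, np.int64(513), np.int64(-15), np.int64(105)), (286, np.int64(518), np.int64(-16), np.int64(105)), (298, np.int64(524), np.int64(-16), np.int64(106)), (310, np.int64(529), np.int64(-16), np.int64(105)), (322, np.int64(535), np.int64(-17), np.int64(105)), (334, np.int64(555), np.int64(-57), np.int64(13)), (346, np.int64(566), np.int64(-63), np.int64(1)), (358, np.int64(576), np.int64(-64), np.int64(1))]
255 [(190, np.int64(439), np.int64(-68), np.int64(0)), (202, np.int64(449), np.int64(-69), np.int64(1)), (214, np.int64(459), np.int64(-69), np.int64(1)), (226, np.int64(491), np.int64(-18), np.int64(112)), (238, np.int64(495), np.int64(-21), np.int64(106)), (250, np
[... 3717 characters left out ...]
), np.int64(-12), np.int64(172)), (214, np.int64(497), np.int64(-12), np.int64(172)), (226, np.int64(461), np.int64(-141), np.int64(2)), (238, np.int64(471), np.int64(-143), np.int64(0)), (250, np.int64(482), np.int64(-144), np.int64(0)), (262, np.int64(492), np.int64(-144), np.int64(1)), (274, np.int64(503), np.int64(-145), np.int64(1)), (286, np.int64(513), np.int64(-145), np.int64(1)), (298, np.int64(524), np.int64(-146), np.int64(1)), (310, np.int64(534), np.int64(-147), np.int64(1)), (322, np.int64(545), np.int64(-148), np.int64(0)), (334, np.int64(534), np.int64(-38), np.int64(141)), (346, np.int64(533), np.int64(-15), np.int64(171)), (358, np.int64(536), np.int64(-16), np.int64(170))]
```

```bash
python3 -m handwheel '[{"ax":0,"ay":0,"az":0,"x":0,"y":0,"z":-20,"jaw":0.5},{"ax":0,"ay":0,"az":0,"x":0,"y":0,"z":-20,"jaw":0.7},{"ax":0,"ay":0,"az":0,"x":0,"y":0,"z":0,"jaw":0.7},{"ax":0,"ay":0,"az":0,"x":0,"y":0,"z":0,"jaw":0.7}]'
cat > tip.py <<'E'
from h import *
c=Cam('wrist'); s=ctrl.get_state(); e=s['ee_pos']; print(e,s['finger_gap'])
T=tool(); p=c.pts(np.ones(c.d.shape,bool)); q=(p-T[:3,3])@T[:3,:3]*1000
k=(abs(q[:,0])<16)&(abs(q[:,1])<65)&(q[:,2]>-60)&(q[:,2]<30)
for s in (1,-1):
    a=q[k&(q[:,1]*s>22)]
    h=np.histogram(a[:,2],bins=np.arange(-60,31,5)); print(s,h[0].tolist()); 
    for lo in range(-30,30,5):
        b=a[(a[:,2]>=lo)&(a[:,2]<lo+5)]
        if len(b): print(lo,len(b),'x',np.round([b[:,0].min(),b[:,0].max()],1),'|y|',np.round([abs(b[:,1]).min(),abs(b[:,1]).max()],1))
pp=ctrl.mark_of('wrist','cap_pip'); print([(m['p'],m['point'],c.at(m['point'],.105)) for m in pp])
w=p[(abs(p[:,0]-.5135)<.04)&(abs(p[:,1]+.032)<.04)&(p[:,2]>.1)&(p[:,2]<.11)]
print('cap',len(w),cv2.minEnclosingCircle(w[:,:2].astype(np.float32)*1000),np.median(w[:,2]))
E
python3 tip.py
```

```text
time: 25.35
ee_pos: [0.514, -0.0308, 0.1386]
eef_rot: [180.0, 0.0, 86.3]
contact_force: [-0.1, 0.5, 0.2]
finger_gap: 0.0598
grip_force: 0.0
[ 0.51330341 -0.03067033  0.13780597] 0.05969946055320223
1 [757, 233, 513, 375, 364, 330, 297, 265, 192, 61, 0, 0, 0, 0, 0, 0, 0, 2]
-30 297 x [-11.2  12.1] |y| [29.4 43.7]
-25 265 x [-10.5  12. ] |y| [29.6 43.5]
-20 192 x [-10.8  11.8] |y| [29.5 41.6]
-15 61 x [-10.2  10.9] |y| [29.6 35.8]
25 2 x [9. 9.] |y| [22.3 22.9]
-1 [781, 245, 497, 370, 377, 329, 298, 271, 197, 64, 0, 0, 0, 0, 0, 0, 0, 0]
-30 298 x [-10.3  11.9] |y| [29.6 43.4]
-25 271 x [-10.3  12.1] |y| [29.5 43.6]
-20 197 x [-10.5  12. ] |y| [29.6 41.9]
-15 64 x [-10.9  11.1] |y| [29.7 36.3]
[(0.72, [318.0, 222.4], array([ 0.53762673, -0.02271617,  0.105     ]))]
cap 7066 ((513.61181640625, -30.372692108154297), 29.73784637451172) 0.1050166769381642
```

Depth shows the fingertips sit about 11 mm behind the reported TCP at a 60 mm opening, so everything I gripped was about 25 mm higher than planned. I'll redo the cap grasp with TCP z near 0.075, which puts the tips near 0.086 at the cap's rim.

```bash
python3 -m handwheel '[{"ax":0,"ay":0,"az":0,"x":0,"y":0,"z":0,"jaw":1},{"ax":0,"ay":0,"az":0,"x":0,"y":0,"z":0,"jaw":1},{"ax":0,"ay":0,"az":0,"x":0,"y":0,"z":20,"jaw":1},{"ax":0,"ay":0,"az":0,"x":0,"y":0,"z":20,"jaw":1},{"ax":0,"ay":0,"az":0,"x":0,"y":0,"z":15,"jaw":1},{"ax":0,"ay":0,"az":0,"x":0,"y":0,"z":8,"jaw":1},{"ax":0,"ay":0,"az":0,"x":0,"y":0,"z":0,"jaw":0.8},{"ax":0,"ay":0,"az":0,"x":0,"y":0,"z":0,"jaw":0.65},{"ax":0,"ay":0,"az":0,"x":0,"y":0,"z":0,"jaw":0.5},{"ax":0,"ay":0,"az":0,"x":0,"y":0,"z":0,"jaw":0.5}]' 90
python3 -m handwheel '[{"ax":0,"ay":0,"az":0,"x":0,"y":0,"z":0,"jaw":0.5},{"ax":0,"ay":0,"az":0,"x":0,"y":0,"z":0,"jaw":0.5}]'
python3 tip.py | tail -2
```

```text
time: 26.45
ee_pos: [0.5148, -0.031, 0.0768]
eef_rot: [179.9, 0.0, 86.3]
contact_force: [-0.2, 0.4, 2.7]
finger_gap: 0.0555
grip_force: 96.5
time: 26.65
ee_pos: [0.5148, -0.031, 0.0767]
eef_rot: [179.9, 0.0, 86.3]
contact_force: [-0.6, 0.5, 6.2]
finger_gap: 0.0559
grip_force: 96.7
[(0.74, [331.5, 272.6], array([ 0.53648729, -0.02187837,  0.105     ]))]
cap 14729 ((513.5106811523438, -23.321807861328125), 40.03715515136719) 0.10492620021511152
```

```bash
python3 -m handwheel '[{"ax":0,"ay":0,"az":-0.06,"x":0,"y":0,"z":0,"jaw":0.5},{"ax":0,"ay":0,"az":-0.06,"x":0,"y":0,"z":0,"jaw":0.5},{"ax":0,"ay":0,"az":-0.06,"x":0,"y":0,"z":0,"jaw":0.5},{"ax":0,"ay":0,"az":-0.06,"x":0,"y":0,"z":0,"jaw":0.5},{"ax":0,"ay":0,"az":-0.06,"x":0,"y":0,"z":0,"jaw":0.5},{"ax":0,"ay":0,"az":0,"x":0,"y":0,"z":0,"jaw":0.5}]'
python3 -c "
from plant import ctrl;s=ctrl.get_state();print(s['torque'])"
python3 tip.py | tail -2|head -1
```

```text
time: 27.35
ee_pos: [0.5155, -0.0314, 0.0772]
eef_rot: [179.8, 0.1, 103.6]
contact_force: [0.3, -0.6, 6.1]
finger_gap: 0.0556
grip_force: 96.9
[0.03198268 0.13914915 0.11178999]
[(0.95, [331.2, 272.6], array([ 0.53366477, -0.0161788 ,  0.105     ]))]
```

```bash
cat > chk.py <<'E'
from h import *
c=Cam('wrist'); s=ctrl.get_state(); print(s['ee_pos'],s['eef_rot'][2],s['torque'],s['contact_force'])
p=c.pts(np.ones(c.d.shape,bool)); r=p-[.5137,-.031,0]
k=(r[:,2]>.046)&(r[:,2]<.070)&(np.hypot(r[:,0],r[:,1])<.045)
q=p[k]; print('jarbody',len(q),cv2.minAreaRect(q[:,:2].astype(np.float32)*1000))
for ax in (0,1):   # visible faces near +x / +y
    o=1-ax; f=q[(q[:,ax]>[.537,-.008][ax])&(abs(q[:,o]-[.5137,-.031][o])<.02)]
    if len(f)>30: print('face',ax,len(f),np.degrees(np.polyfit(f[:,o],f[:,ax],1)[0]),np.median(f[:,ax]))
for m in ctrl.mark_of('wrist','cap_pip')[:1]:
    a=c.at(m['point'],.105+float(0)); d=a[:2]-[.5137,-.031]; print('pip',m['p'],m['point'],np.hypot(*d)*1000,np.degrees(np.arctan2(d[1],d[0])))
for m in ctrl.cut_out('wrist','jar')[:1]:
    b=c.pts(m['region']); print('jar z',np.percentile(b[:,2],[2,50,98]),np.median(b,0))
E
python3 chk.py
```

```text
[ 0.51553611 -0.03135347  0.07715585] 103.52563199089336 [-0.10531081  0.10919224  0.12930181] [ 1.00817483 -0.66022322  6.89919843]
jarbody 1209 ((510.23138427734375, -3.6353912353515625), (59.09877014160156, 10.390975952148438), 13.128450393676758)
face 1 905 4.337150476822701 -0.0011672678564861594
pip 0.61 [334.6, 274.1] 25.963620497917134 33.950226874447196
jar z [0.02191624 0.07327226 0.08237749] [ 0.50842952 -0.00287281  0.07327226]
```

The jar has twisted about 5° and is braced, and the cap is turning in it. Continuing.

```bash
python3 -m handwheel '[{"ax":0,"ay":0,"az":-0.08,"x":0,"y":0,"z":-0.2,"jaw":0.5},{"ax":0,"ay":0,"az":-0.08,"x":0,"y":0,"z":-0.2,"jaw":0.5},{"ax":0,"ay":0,"az":-0.08,"x":0,"y":0,"z":-0.2,"jaw":0.5},{"ax":0,"ay":0,"az":-0.08,"x":0,"y":0,"z":-0.2,"jaw":0.5},{"ax":0,"ay":0,"az":-0.08,"x":0,"y":0,"z":-0.2,"jaw":0.5},{"ax":0,"ay":0,"az":-0.08,"x":0,"y":0,"z":-0.2,"jaw":0.5},{"ax":0,"ay":0,"az":-0.08,"x":0,"y":0,"z":-0.2,"jaw":0.5},{"ax":0,"ay":0,"az":-0.08,"x":0,"y":0,"z":-0.2,"jaw":0.5},{"ax":0,"ay":0,"az":-0.08,"x":0,"y":0,"z":-0.2,"jaw":0.5},{"ax":0,"ay":0,"az":-0.08,"x":0,"y":0,"z":-0.2,"jaw":0.5}]'
python3 chk.py
```

```text
time: 28.6
ee_pos: [0.5156, -0.0311, 0.0793]
eef_rot: [179.9, 0.2, 149.5]
contact_force: [-0.0, -0.0, 5.9]
finger_gap: 0.0562
grip_force: 97.0
[ 0.51553951 -0.03109075  0.07930232] 149.6548466691422 [0.02976524 0.07635044 0.06716473] [-0.42009905  0.52878701  7.21830308]
jarbody 1285 ((497.2915344238281, -19.49273681640625), (74.88697814941406, 35.446434020996094), 54.15943908691406)
face 1 257 4.570031024887426 -0.0010966018629914604
pip 0.93 [335.9, 275.8] 26.084922171913018 73.85689859964582
jar z [0.0236144  0.07292821 0.08206192] [ 0.48753474 -0.01615322  0.07292821]
```

No slip seen: the pip pixel is steady against the tool, and the cap is near 1.36 rad in the jar's frame. A little more for margin, then a gentle trial lift.

```bash
python3 -m handwheel '[{"ax":0,"ay":0,"az":-0.04,"x":0,"y":0,"z":-0.1,"jaw":0.5},{"ax":0,"ay":0,"az":-0.04,"x":0,"y":0,"z":-0.1,"jaw":0.5},{"ax":0,"ay":0,"az":0,"x":0,"y":0,"z":0,"jaw":0.5},{"ax":0,"ay":0,"az":0,"x":0,"y":0,"z":-1,"jaw":0.5},{"ax":0,"ay":0,"az":0,"x":0,"y":0,"z":-1,"jaw":0.5},{"ax":0,"ay":0,"az":0,"x":0,"y":0,"z":-1.5,"jaw":0.5},{"ax":0,"ay":0,"az":0,"x":0,"y":0,"z":-1.5,"jaw":0.5},{"ax":0,"ay":0,"az":0,"x":0,"y":0,"z":0,"jaw":0.5}]'
python3 chk.py
```

```text
time: 29.55
ee_pos: [0.5139, -0.031, 0.0828]
eef_rot: [-180.0, 0.0, 153.9]
contact_force: [1.3, -2.0, -1.0]
finger_gap: 0.056
grip_force: 96.1
[ 0.51393925 -0.03094648  0.08279206] 153.9286133018812 [-0.26204314 -0.23447156  0.00616938] [ 1.89154826 -1.97856827 -1.32355134]
jarbody 1200 ((496.9754943847656, -19.669639587402344), (74.4619140625, 34.957576751708984), 54.51850509643555)
face 1 146 4.520511349429771 -0.0011061148645550582
pip 0.98 [333.8, 274.6] 25.268448187233567 78.72737310858261
jar z [0.0204701  0.07288096 0.08209845] [ 0.48684911 -0.01930293  0.07288096]
```

The jar stays down: its shoulder is still at 0.082 and the load is only about 1 N, so the cap is free. Lifting straight up.

```bash
python3 -m handwheel '[{"ax":0,"ay":0,"az":0,"x":0,"y":0,"z":-3,"jaw":0.5},{"ax":0,"ay":0,"az":0,"x":0,"y":0,"z":-4,"jaw":0.5},{"ax":0,"ay":0,"az":0,"x":0,"y":0,"z":-5,"jaw":0.5},{"ax":0,"ay":0,"az":0,"x":0,"y":0,"z":-6,"jaw":0.5},{"ax":0,"ay":0,"az":0,"x":0,"y":0,"z":-6,"jaw":0.5},{"ax":0,"ay":0,"az":0,"x":0,"y":0,"z":-6,"jaw":0.5},{"ax":0,"ay":0,"az":0,"x":0,"y":0,"z":-5,"jaw":0.5},{"ax":0,"ay":0,"az":0,"x":0,"y":0,"z":-3,"jaw":0.5},{"ax":0,"ay":0,"az":0,"x":0,"y":0,"z":0,"jaw":0.5},{"ax":0,"ay":0,"az":0,"x":0,"y":0,"z":0,"jaw":0.5}]'
python3 chk.py
python3 - <<'E'
from h import *
c=Cam('wrist'); e=ctrl.get_state()['ee_pos']; print(e,ctrl.get_state()['eef_rot'])
p=c.pts(np.ones(c.d.shape,bool)); r=p[np.hypot(p[:,0]-.5137,p[:,1]+.031)<.032]
h=np.histogram(r[:,2],bins=np.arange(0.06,.17,.005)); print([(round(b,3),int(n)) for b,n in zip(h[1],h[0]) if n])
t=p[(np.hypot(p[:,0]-e[0],p[:,1]-e[1])<.019)&(abs(p[:,2]-.1455)<.012)]
print('captop plane',len(t),np.median(t[:,2]),np.degrees(np.linalg.lstsq(np.c_[t[:,:2]-e[:2],np.ones(len(t))],t[:,2],rcond=None)[0][:2]))
s=Cam('side'); print(ctrl.get_state()['grip_force'])
for n in ('cap','jar'):
    for m in ctrl.cut_out('side',n)[:1]: b=s.pts(m['region']); print(n,m['p'],len(b),np.percentile(b[:,2],[3,50,97]),np.median(b,0))
E
```

```text
time: 30.7
ee_pos: [0.5137, -0.0308, 0.1207]
eef_rot: [-180.0, -0.0, 153.9]
contact_force: [0.8, -0.1, -1.6]
finger_gap: 0.056
grip_force: 96.1
[ 0.51359446 -0.03071691  0.12054463] 153.9283768986771 [ 0.0454762  -0.02919981  0.03603625] [ 0.1021546  -0.06051103 -0.92948302]
jarbody 729 ((497.1367492675781, -19.798629760742188), (74.60050964355469, 35.00215530395508), 54.36763000488281)
face 1 88 4.096874842707353 -0.0011364417221555994
pip 0.56 [332.5, 275.6] 34.32835008543947 38.560698234561
jar z [0.02610546 0.07835269 0.10092131] [ 0.49129192 -0.01951265  0.07835269]
[ 0.51357686 -0.0306997   0.12040846] [-1.79991686e+02 -4.45392557e-02  1.53928115e+02]
[(np.float64(0.06), 108), (np.float64(0.065), 72), (np.float64(0.07), 264), (np.float64(0.075), 813), (np.float64(0.08), 1078), (np.float64(0.085), 29), (np.float64(0.09), 153), (np.float64(0.095), 438), (np.float64(0.1), 66), (np.float64(0.125), 2), (np.float64(0.13), 311), (np.float64(0.135), 454), (np.float64(0.14), 651), (np.float64(0.145), 13509), (np.float64(0.15), 558), (np.float64(0.155), 382), (np.float64(0.16), 429), (np.float64(0.165), 682)]
captop plane 5788 0.1488827794875737 [-0.0711323  -0.02075162]
96.1336524412036
cap 0.5 217 [0.13126895 0.14530813 0.15150094] [ 0.50267566 -0.02700064  0.14530813]
jar 0.93 424 [0.01769864 0.0707027  0.10167179] [ 0.48915495 -0.03406808  0.0707027 ]
```

```bash
python3 -m handwheel '[{"ax":0,"ay":0,"az":0,"x":0,"y":0,"z":2,"jaw":0.5},{"ax":0,"ay":0,"az":0,"x":0,"y":0,"z":2,"jaw":0.5},{"ax":0,"ay":0,"az":0,"x":0,"y":0,"z":0,"jaw":0.5},{"ax":0,"ay":0,"az":0,"x":0,"y":0,"z":0,"jaw":0.5}]'; python3 -c "
from plant import ctrl; print(ctrl.finish_job())"
```

```text
time: 31.45
ee_pos: [0.5137, -0.0307, 0.1166]
eef_rot: [-180.0, -0.0, 153.9]
contact_force: [-0.2, -0.4, -0.6]
finger_gap: 0.0558
grip_force: 96.1
the job is handed in; nothing more can be done
None
```

The job is handed in at 31.5 s on the robot's clock: the shells are on the worktop, the brush stands clear of the board, and the jar stands between the cheeks with its cap held level about 25 mm above the open mouth; no verdict was returned.

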